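Run a block print through the tabletop press

TASK

A wood block covered with a brown card lies on the bed of the little printing press, its leading edge just entering under the roller from the left. With one fingertip push the spokes of the press's star wheel round, bite by bite, until the bed has carried the whole card out to the right of the roller, so that seen from above no part of it is still under the roller; stop before the bar across the bed's left end comes up against the roller. Only push on the wheel: do not grip it or force it, do not push the bed itself, and leave the things standing about where they are.

Things in the scene. Friction and masses are not known exactly. Their poses are not given: they have to be found in the camera images.
- press: The press, fixed to the counter: grey iron frame, 214 x 150 mm on plan, 195 mm high to its two brass pressure screws, 90 mm before and behind its middle. Origin: middle of the underside, on the counter. x points from the wheel through the frame (away from the robot), y left along the bed's travel, z up. The front bearing ends at x = -103 mm: the wheel stands free in front of it.
- wheel_hub (a point): Centre of the star wheel, at press x = -142 mm, 112 mm above the counter; it stays put. The wheel stands upright facing the robot, square to the press's x axis: five steel spokes 11 mm thick, 72 degrees apart, from a hub of 22 mm radius to black ball ends of 22 mm diameter centred 88 mm from the hub's centre. It is fixed on the roller's shaft.
- press_wheel (a joint): Angle of the star wheel, rad, growing counter-clockwise as the robot sees it (top of the wheel going left). At value a the five spokes stand at a + k x 72 degrees counter-clockwise from straight up. It turns stiffly (about 0.25 N m, some 3 N at a ball end) and stays where it is left.
- press_bed (a joint): Place of the bed, m: how far the card's middle lies right (press -y) of the roller's axis; negative is left. Bed = 0.030 x wheel angle: turning the wheel counter-clockwise (top spokes pushed left) sends the bed right. At +0.065 the card is just clear of the roller seen from above; at +0.095 the bar at the bed's left end is against the roller.
- board (a point): Middle of the top of the brown card on the block, 82 mm above the counter; card 70 mm along the travel, 96 mm across, fixed on the bed. The bed is 150 mm across, 280 mm along, its top 72 mm up; dark bars across its ends, 12 mm wide, top 94 mm up, are centred 125 mm either side of this point.
- roller (a point): Middle of the steel roller's axis, over the press's origin, 112 mm above the counter. The roller is 60 mm in diameter, 154 mm long, along the press's x axis; seen from above it covers 30 mm either side of this point along the travel.
- jar_teal: Bystander: paint jar, 62 mm diameter, 72 mm high, standing to the left of the wheel. Origin under its centre, z up.
- glue_stick: Bystander: glue stick, 27 mm diameter, 94 mm high, standing to the right of the wheel. Origin under its centre, z up.
- ink_0: Bystander: ink bottle, 46 x 46 x 57 mm, standing in front of the wheel, to the right. Origin under its centre, z up.
- tube_crimson: Bystander: paint tube, 115 x 38 x 30 mm, lying in front of the wheel. Origin under its centre, x along it.
- masking_tape: Bystander: roll of masking tape, 99 mm diameter, 24 mm high, lying to the left. Origin under its centre, z up.

How it is judged:
On the way:
1. the middle of the card has passed under the roller (value of joint press_bed above 0.005 m), for 0.1 s.
At the end, for the whole second after the job is handed in: The bed is at rest with the card wholly right of the roller as seen from above (bed 65 to 93 mm right of its middle place; the end bar meets the roller at 95 mm), and the jar, glue stick, ink bottle, tube and tape are within 15 mm of where they stood (value of joint press_bed between 0.065 and 0.093 m and velocity of joint press_bed between -0.003 and 0.003 m/s and distance of each of jar_teal, glue_stick, ink_0, tube_crimson, masking_tape from where it was at the start of the episode below 0.015 m); the robot touches nothing.
It fails at once if the bed is run against its end bar (value of joint press_bed above 0.0945 m).
It fails at once if the robot pushes the bed itself instead of turning the wheel (contact force between any of the fingers, the arm and press_bed above 2 N).
It fails at once if the wheel is gripped or forced (more than 35 N) (contact force between the fingers and press_wheel above 35 N).
It fails at once if a thing standing about is shoved, lifted or carried off (distance of any of jar_teal, glue_stick, ink_0, tube_crimson, masking_tape from where it was at the start of the episode above 0.015 m).
It also fails if it takes over 50 s, if anything falls off the work surface, if the arm or the gripper's body presses on something with over 40 N, if the wrist force passes 120 N, or if a joint passes its speed limit or range.

ROBOT

A 6-joint arm with a two-finger parallel gripper is mounted at the origin on a cart in front of the work surface, level with it; the furniture and walls round the work are solid. World frame = base frame: x ahead of the robot, y to its left, z up, the work surface at z = 0. Lengths are in m, angles in rad, forces in N, time in s.
With the tool pointing down it reaches from about 0.35 to 1 m from the base axis. Payload 7.1 kg.
Tool frame: the origin (TCP) lies midway between the tips of the shut fingers; the grasp point (between the pads) lies 19 mm behind it; z points along the fingers, y is the line along which they close (so a half turn about z gives the same grasp; the last joint's range is limited). The gripper opens to 85 mm and grips with 20 to 120 N. Pads are 22 mm wide; open, the fingers measure 114 mm over their backs; the gripper's body (76 mm by 85 mm) begins 54 mm behind the grasp point. The pads swing forward as they close: fully open they stand 13 mm farther back than shut.
Start: joints at [-1.127, 0.423, 1.63, -0, 1.089, -0.019], TCP at [0.279, -0.559, 0.231] pointing down, gripper open.
Joint ranges: [-3, 3], [-0.9, 2.11], [0.09, 2.58], [-1.31, 4.45], [0.11, 2.69], [-2.54, 2.54]. Speed limits (rad/s): [2.39, 2.39, 3.01, 3.14, 3.14, 3.14].

INTERFACE

Orientations are given as a 3x3 rotation matrix whose columns are the frame's x, y, z axes.
In Python, from workcell import * gives the robot as it stands.
- The arm moves only by the tool apply_moves, never from a script. Its argument "plan" is a list of rows, each an object of numbers: "x", "y", "z": the shift along the tool's x, y, z each as a share of 0.15 m, from -1 to 1; "rx", "ry", "rz": the turn, a rotation vector about the tool's x, y, z each as a share of 360 degrees, from -1 to 1. In form: [{"x": .., "y": .., "z": .., "rx": .., "ry": .., "rz": ..}, ...]. A call has 1 to 5 rows; each row is the pose to reach, as a shift and turn from the pose commanded when the call began, along the tool's axes at that moment, turning the shorter way round; what a row does not reach only later rows make up. A row lasts 1/8 s, in which the tool goes at most 62.5 mm and 10.7 degrees, less where a joint would pass 70% of its speed; a pose out of reach is approached as far as the arm can. A call with a number of a shift or a turn outside -1 to 1 is refused whole. A call with a gripper value outside its range is refused whole. "gripper" is the closure, from -1 (fully open) to 1 (shut), set as the call begins (left out, the last holds). The fingers move at their own pace and stop on an object; "squeeze" is the grip in N (left out, the last holds). Time passes only in rows, so rows that repeat a pose let the fingers close. It gives the time, the measured TCP pose, the force, the opening and the grip force at its end, in the units of the state.
- get_obs(): the state, without advancing time (a new reading comes with each control period).
- camera(name): name is "scene" or "top"; returns a dict with "pixels" (400x640x3 uint8, blue, green, red), "range_z" (400x640 float32, m along the optical axis (not along the pixel's ray), 0 where there is no reading), "vfov" (degrees; the focal length in pixels is half the picture's height over the tangent of half this angle, whatever the lens; pixels are square), "cx", "cy" (the principal point, pixels), "extrinsics" (4x4, takes a point from camera to world coordinates). Camera axes: x right, y down, z forward; pixel columns grow to the right and rows downward; lengths in m; the calibration is good to about 2 mm. A picture is of the moment at which its call begins.
- finish_job(): hands the job in; it is judged then, once.
The state is a dict: "clock": time; "joint_pos": joint angles; "joint_velocities": joint speeds; "effort": joint torques, N m; "ee_pos": TCP position; "ee_rot": TCP orientation; "ft_force": force on the tool from outside, world axes, zero at the start; "ft_torque": the same for the moment, N m; "finger_gap": finger opening in m; "grasp_force": force on a finger pad.
Only numpy, scipy, OpenCV 4.12 (cv2) and the standard library are available. Lean on these libraries where they do the work, as an engineer would, in place of code of your own. Each camera call takes 0.05 s, during which the arm holds its last target. There are 200 camera calls.

## Working session

There is one attempt and no reset: what is moved stays moved. The work goes in short steps, Python scripts to look and compute and a tool call to move; the robot and the scene stay as the last step left them, time stands still between calls to the robot, and variables do not carry over. Pictures are saved under pics/ and viewed, at most 10 in all, crops included, and the job is handed in when it is done.

Besides the shell and the picture viewer there is one more tool, called after "Emit:" by a JSON object that holds its "fn" and its "kwargs". apply_moves: Moves the arm, as the interface text tells. Its arguments: {"type":"object","properties":{"plan":{"type":"array","items":{"type":"object","properties":{"x":{"type":"number","minimum":-1,"maximum":1},"y":{"type":"number","minimum":-1,"maximum":1},"z":{"type":"number","minimum":-1,"maximum":1},"rx":{"type":"number","minimum":-1,"maximum":1},"ry":{"type":"number","minimum":-1,"maximum":1},"rz":{"type":"number","minimum":-1,"maximum":1}}}},"gripper":{"type":"number"},"squeeze":{"type":"number"}},"required":["plan"]}

```bash
mkdir -p pics
cat > h.py <<'E'
from workcell import *
import numpy as np, cv2
def cam(n):
    c=camera(n); h=c["pixels"].shape[0]; c["f"]=h/2/np.tan(np.radians(c["vfov"])/2)
    z=c["range_z"]; v,u=np.mgrid[:z.shape[0],:z.shape[1]]
    P=np.stack([(u-c["cx"])/c["f"]*z,(v-c["cy"])/c["f"]*z,z,np.ones_like(z)],-1)
    c["W"]=(P@np.array(c["extrinsics"]).T)[...,:3]; c["W"][z==0]=np.nan
    return c
E
python3 - <<'E'
from h import *
for n in("scene","top"):
    c=cam(n); cv2.imwrite(f"pics/{n}0.png",c["pixels"]); print(n,c["f"],np.round(c["extrinsics"],3).tolist())
    np.savez(f"{n}0.npz",W=c["W"],p=c["pixels"])
o=get_obs(); print({k:np.round(v,3).tolist() for k,v in o.items()})
E
```

```text
scene 435.9817844175972 [[-0.741, -0.375, 0.557, -0.148], [-0.671, 0.412, -0.616, 0.766], [0.001, -0.83, -0.557, 0.778], [0.0, 0.0, 0.0, 1.0]]
top 428.57310549526494 [[0.012, -0.993, 0.116, 0.398], [-1.0, -0.013, -0.013, 0.028], [0.015, -0.116, -0.993, 1.021], [0.0, 0.0, 0.0, 1.0]]
{'clock': 0.1, 'joint_pos': [-1.127, 0.424, 1.631, -0.0, 1.089, -0.019], 'joint_velocities': [0.0, -0.003, -0.002, 0.001, 0.0, -0.001], 'effort': [-0.001, -55.842, -28.245, -0.0, 0.003, 0.0], 'ee_pos': [0.279, -0.559, 0.231], 'ee_rot': [[0.895, 0.446, -0.001], [0.446, -0.895, 0.001], [0.0, -0.001, -1.0]], 'ft_force': [0.086, -0.032, -0.753], 'ft_torque': [0.018, -0.019, -0.008], 'grasp_force': 0.0, 'finger_gap': 0.085}
```

View pics/scene0.png

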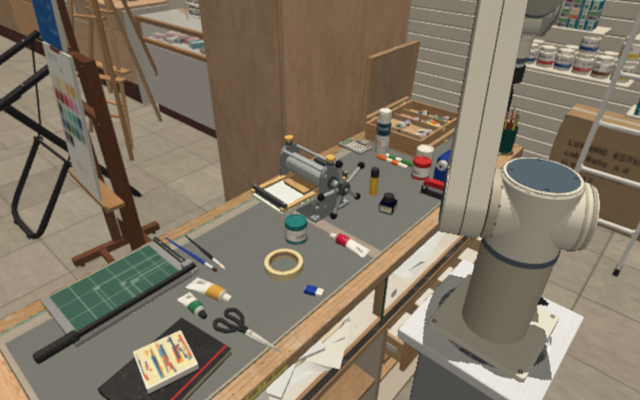

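View pics/top0.png

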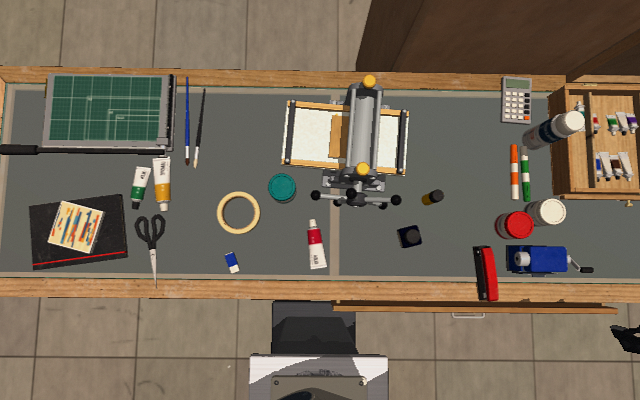

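The scene picture shows the press at (315,175), with its wheel at about (340,190). The top picture shows the brass screws at (370,81) and (362,169), the ball ends from (316,195) to (396,200), and the card's visible part at (337,135). Next I'll measure the press axis, the wheel angle and the bystanders.

Run:
```python
from h import *
S={n:np.load(n+"0.npz") for n in("top","scene")}
T=S["top"]; W=T["W"]; hsv=cv2.cvtColor(T["p"],cv2.COLOR_BGR2HSV)
def blob(name,m,W=W):
    n,l,st,ce=cv2.connectedComponentsWithStats(m.astype(np.uint8))
    for i in range(1,n):
        if st[i,4]>12: 
            q=W[l==i]; print(name,ce[i].round(1),st[i,4],np.nanmedian(q,0).round(4),np.nanmin(q,0).round(3),np.nanmax(q,0).round(3))
u=np.arange(640)[None,:];v=np.arange(400)[:,None]
box=(u>255)&(u<450)&(v>70)&(v<275)
blob("brass",box&(hsv[...,0]>18)&(hsv[...,0]<30)&(hsv[...,1]>150)&(W[...,2]>.15))
blob("dark",box&(hsv[...,2]<70)&(W[...,2]>.02))
blob("teal",box&(hsv[...,0]>75)&(hsv[...,0]<100)&(hsv[...,1]>120))
blob("red",box&((hsv[...,0]<5)|(hsv[...,0]>172))&(hsv[...,1]>150))
blob("things",box&(W[...,2]>.012)&(v>185))
Ws=S["scene"]["W"];p=S["scene"]["p"]
c=cv2.resize(p[140:260,240:440],None,fx=4,fy=4,interpolation=cv2.INTER_CUBIC); cv2.imwrite("pics/sc.png",c)
c=cv2.resize(T["p"][70:220,260:460],None,fx=4,fy=4,interpolation=cv2.INTER_CUBIC); cv2.imwrite("pics/tc.png",c)
```

```text
brass [369.1  80.1] 100 [ 0.7331 -0.0897  0.1956] [ 0.722 -0.102  0.192] [ 0.744 -0.078  0.199]
brass [362.6 168.2] 110 [ 0.5536 -0.0772  0.1955] [ 0.542 -0.088  0.191] [ 0.564 -0.066  0.198]
dark [368.6 109.7] 358 [ 0.7247 -0.1022  0.1354] [ 0.568 -0.117  0.113] [ 0.74  -0.068  0.187]
dark [348.   96.9] 92 [ 0.7296 -0.0559  0.1019] [ 0.713 -0.063  0.044] [ 0.741 -0.05   0.151]
dark [289.8 123.8] 137 [0.6789 0.0723 0.0941] [0.593 0.061 0.069] [0.72  0.083 0.099]
dark [399.9 138.5] 190 [ 0.6494 -0.1733  0.0903] [ 0.563 -0.187  0.071] [ 0.709 -0.167  0.098]
dark [402.9 141.5] 13 [ 0.6327 -0.1791  0.0951] [ 0.621 -0.18   0.093] [ 0.646 -0.177  0.097]
dark [287.  162.9] 14 [0.5829 0.0772 0.0886] [0.582 0.072 0.077] [0.587 0.082 0.096]
dark [354.3 178.5] 412 [ 0.5476 -0.0662  0.1138] [ 0.532 -0.142  0.02 ] [ 0.572 -0.019  0.17 ]
dark [334.  171.4] 14 [ 0.5733 -0.0298  0.0496] [ 0.572 -0.036  0.026] [ 0.575 -0.022  0.07 ]
dark [352.9 198.6] 348 [ 0.4989 -0.0606  0.1307] [ 0.487 -0.115  0.021] [ 0.541 -0.026  0.212]
dark [285.7 198. ] 55 [0.5056 0.0795 0.0598] [0.502 0.059 0.021] [0.529 0.1
[... 504 characters left out ...]
0.0899 0.0716] [ 0.502  0.059 -0.002] [0.561 0.126 0.077]
red [314.1 236.2] 183 [0.4244 0.0145 0.026 ] [ 0.406 -0.002  0.014] [0.441 0.029 0.034]
things [282.5 192.9] 393 [0.5198 0.0859 0.0713] [0.502 0.058 0.013] [0.536 0.119 0.076]
things [358.2 196.6] 1121 [ 0.5023 -0.0756  0.1244] [ 0.484 -0.159  0.012] [0.545 0.023 0.212]
things [433.  196.8] 224 [ 0.5132 -0.2478  0.0877] [ 0.502 -0.266  0.014] [ 0.528 -0.241  0.099]
things [257.3 212.3] 78 [0.4777 0.1478 0.0238] [0.451 0.142 0.012] [0.508 0.152 0.028]
things [314.6 239.4] 454 [0.4153 0.014  0.022 ] [ 0.371 -0.007  0.012] [0.464 0.031 0.034]
things [409.3 236.2] 425 [ 0.4263 -0.2008  0.038 ] [ 0.402 -0.232  0.012] [ 0.453 -0.181  0.062]
```

View pics/sc.png

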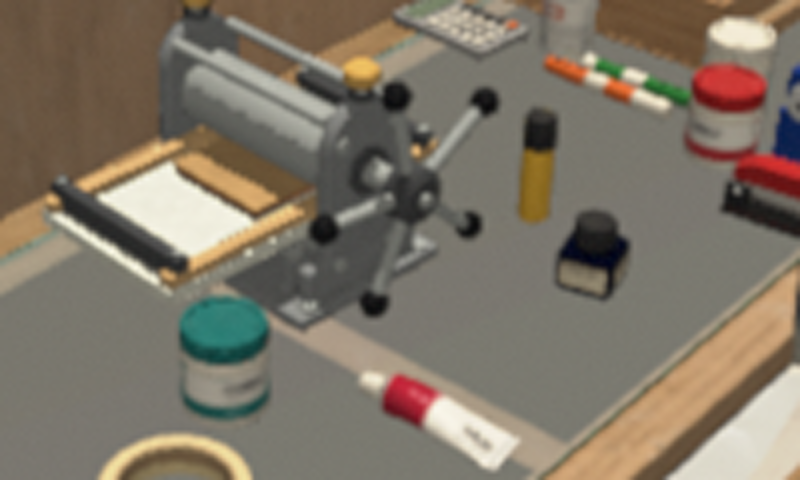

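View pics/tc.png

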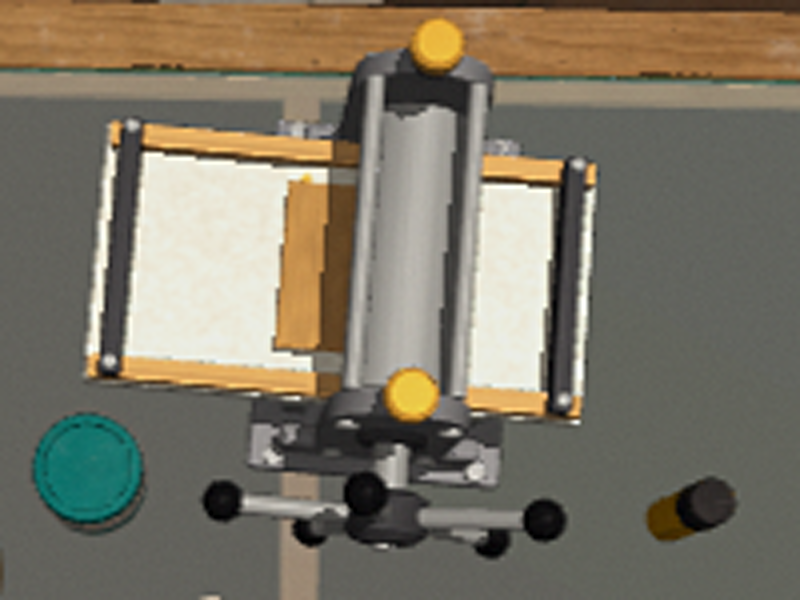

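The crops show the wheel with balls at about +10°, +82° and −62° from straight up. The card is about 33 mm left of the roller, so the wheel needs roughly 3 spoke pitches. I'll point the shut fingers down between the upper spokes and push the balls left, starting with the approach.

Emit:
{"fn": "apply_moves", "kwargs": {"plan": [{"x":0.2,"y":-0.15,"z":-0.45,"rz":-0.028},{"x":0.5,"y":-0.38,"z":-0.47,"rz":-0.056},{"x":0.8,"y":-0.6,"z":-0.47,"rz":-0.084},{"x":1,"y":-0.77,"z":-0.47,"rz":-0.112},{"x":1,"y":-0.77,"z":-0.47,"rz":-0.14}], "gripper": 1, "squeeze": 20}}

```text
invalid input at $.plan[0]: expected keys x, y, z, rx, ry, rz
```

```bash
cat >> h.py <<'E'
C=np.array([.6434,-.0835]); ex=np.array([.9976,-.0695]); ey=np.array([.0695,.9976]); hub=C-.142*ex
Rt=np.array([[ey[0],ex[0],0],[ey[1],ex[1],0],[0,0,-1.]])
def rel(q,h,px=0):
    from scipy.spatial.transform import Rotation as R
    o=get_obs(); t=np.r_[hub+q*ey+px*ex,.112+h]; M=np.array(o["ee_rot"])
    print("shares",(M.T@(t-o["ee_pos"])/.15).round(3),(R.from_matrix(M.T@Rt).as_rotvec()/2/np.pi).round(4))
def st():
    o=get_obs(); d=np.array(o["ee_pos"]); print("t",o["clock"],"q",((d[:2]-hub)@ey).round(4),"px",((d[:2]-hub)@ex).round(4),"h",round(d[2]-.112,4),"F",np.round(o["ft_force"],1),"gap",round(o["finger_gap"],4))
def bed():
    c=cam("top"); W=c["W"]; v=c["pixels"].max(2)
    s=(W[...,:2]-C)@ey; x=(W[...,:2]-C)@ex
    m=(v<75)&(W[...,2]>.088)&(W[...,2]<.1)&(abs(x)<.072)
    for side in(1,-1):
        k=m&(s*side>.04)&(abs(s)<.3); q=s[k]
        if len(q)>20: print("bar",side,k.sum(),"bed",round(-(np.median(q)-side*.125),4))
    return c
E
python3 -c "
from h import *
st();rel(-.03,.19);bed()"
```

```text
t 0.1 q -0.4995 px -0.1886 h 0.1186 F [ 0.1 -0.  -0.8] gap 0.0854
shares [ 2.672 -2.059 -0.473] [-2.000e-04 -1.000e-04 -1.653e-01]
bar 1 268 bed -0.031
bar -1 220 bed -0.0319
```

Emit:
{"fn": "apply_moves", "kwargs": {"plan": [{"x":0.2,"y":-0.15,"z":-0.45,"rx":0,"ry":0,"rz":-0.028},{"x":0.5,"y":-0.38,"z":-0.47,"rx":0,"ry":0,"rz":-0.056},{"x":0.8,"y":-0.6,"z":-0.47,"rx":0,"ry":0,"rz":-0.084},{"x":1,"y":-0.77,"z":-0.47,"rx":0,"ry":0,"rz":-0.112},{"x":1,"y":-0.77,"z":-0.47,"rx":0,"ry":0,"rz":-0.14}], "gripper": 1, "squeeze": 20}}

```text
clock: 0.78
ee_pos: [0.3624, -0.3863, 0.3018]
ee_rot: [[0.218, 0.976, -0.0], [0.976, -0.218, 0.001], [0.001, -0.0, -1.0]]
ft_force: [0.2, 0.1, 0.2]
finger_gap: -0.0
grasp_force: 0.0
```

```bash
python3 -c "
from h import *
st();rel(-.03,.19)"
```

```text
t 0.775 q -0.3216 px -0.1172 h 0.1898 F [0.2 0.1 0.2] gap -0.0
shares [2.039 0.483 0.   ] [-0.     -0.0001 -0.0238]
```

Emit:
{"fn": "apply_moves", "kwargs": {"plan": [{"x":0.3,"y":0.1,"z":0,"rx":0,"ry":0,"rz":-0.0238},{"x":0.6,"y":0.2,"z":0,"rx":0,"ry":0,"rz":-0.0238},{"x":0.9,"y":0.3,"z":0,"rx":0,"ry":0,"rz":-0.0238},{"x":1,"y":0.35,"z":0,"rx":0,"ry":0,"rz":-0.0238},{"x":1,"y":0.35,"z":0,"rx":0,"ry":0,"rz":-0.0238}]}}

```text
clock: 1.4
ee_pos: [0.4472, -0.2543, 0.3017]
ee_rot: [[0.077, 0.997, -0.0], [0.997, -0.077, -0.0], [-0.0, -0.0, -1.0]]
ft_force: [0.2, -0.5, 0.4]
finger_gap: 0.0003
grasp_force: 0.0
```

```bash
python3 -c "
from h import *
st();rel(-.03,.19)"
```

```text
t 1.4 q -0.184 px -0.0419 h 0.1897 F [ 0.2 -0.5  0.4] gap 0.0003
shares [ 1.029  0.272 -0.002] [-0.      0.     -0.0011]
```

Emit:
{"fn": "apply_moves", "kwargs": {"plan": [{"x":0.3,"y":0.09,"z":0,"rx":0,"ry":0,"rz":-0.001},{"x":0.6,"y":0.18,"z":0,"rx":0,"ry":0,"rz":-0.001},{"x":0.9,"y":0.27,"z":0,"rx":0,"ry":0,"rz":-0.001},{"x":1,"y":0.27,"z":0.3,"rx":0,"ry":0,"rz":-0.001},{"x":1,"y":0.27,"z":0.4,"rx":0,"ry":0,"rz":-0.001}]}}

```text
clock: 2.02
ee_pos: [0.4973, -0.1084, 0.2397]
ee_rot: [[0.072, 0.997, -0.004], [0.997, -0.072, 0.001], [0.0, -0.004, -1.0]]
ft_force: [-0.1, -0.0, -0.4]
finger_gap: -0.0002
grasp_force: 0.0
```

```bash
python3 -c "
from h import *
st();rel(-.033,.06)
c=cam('scene');cv2.imwrite('pics/s1.png',cv2.resize(c['pixels'][100:260,240:440],None,fx=4,fy=3.75,interpolation=2))"
```

```text
t 2.025 q -0.035 px -0.002 h 0.1277 F [-0.1 -0.  -0.4] gap -0.0002
shares [0.013 0.015 0.451] [-0.0007 -0.     -0.0004]
```

View pics/s1.png

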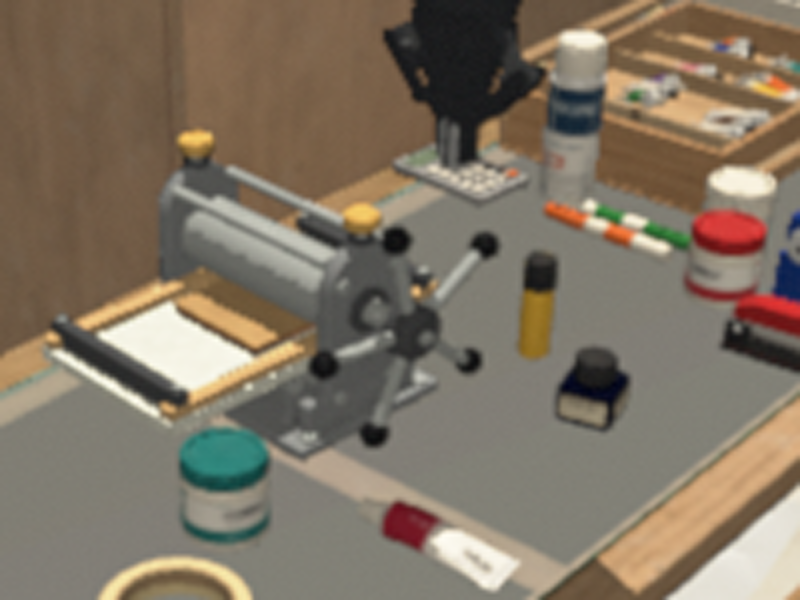

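The picture shows the shut fingertips at (455,155), over the gap between the top ball (397,240) and the right ball (485,243), with everything else undisturbed. Next I'll descend into the gap.

Emit:
{"fn": "apply_moves", "kwargs": {"plan": [{"x":0.01,"y":0.015,"z":0.15,"rx":0,"ry":0,"rz":0},{"x":0.01,"y":0.015,"z":0.3,"rx":0,"ry":0,"rz":0},{"x":0.01,"y":0.015,"z":0.45,"rx":0,"ry":0,"rz":0},{"x":0.06,"y":0.015,"z":0.45,"rx":0,"ry":0,"rz":0},{"x":0.11,"y":0.015,"z":0.45,"rx":0,"ry":0,"rz":0}]}}

```text
clock: 2.7
ee_pos: [0.5031, -0.0927, 0.1755]
ee_rot: [[0.074, 0.997, 0.001], [0.997, -0.074, -0.0], [-0.0, 0.001, -1.0]]
ft_force: [0.1, -0.2, 0.9]
finger_gap: -0.0004
grasp_force: 0.0
```

```bash
python3 -c "
from h import *
st();rel(.041,.06)"
```

```text
t 2.7 q -0.0189 px 0.0027 h 0.0635 F [ 0.1 -0.2  0.9] gap -0.0004
shares [ 0.399 -0.02   0.023] [ 0.0002  0.     -0.0007]
```

Emit:
{"fn": "apply_moves", "kwargs": {"plan": [{"x":0.06,"y":-0.02,"z":0.02,"rx":0,"ry":0,"rz":-0.0005},{"x":0.12,"y":-0.02,"z":0.02,"rx":0,"ry":0,"rz":-0.0005},{"x":0.18,"y":-0.02,"z":0.02,"rx":0,"ry":0,"rz":-0.0005},{"x":0.24,"y":-0.02,"z":0.02,"rx":0,"ry":0,"rz":-0.0005},{"x":0.3,"y":-0.02,"z":0.02,"rx":0,"ry":0,"rz":-0.0005}]}}

```text
clock: 3.32
ee_pos: [0.5028, -0.0464, 0.1714]
ee_rot: [[0.069, 0.998, 0.0], [0.998, -0.069, -0.0], [-0.0, 0.0, -1.0]]
ft_force: [-1.3, -4.6, -0.9]
finger_gap: -0.0
grasp_force: 1.7
```

```bash
python3 -c "
from h import *
st();rel(.041,.06);bed()"
```

```text
t 3.325 q 0.0272 px -0.0008 h 0.0594 F [-1.3 -4.6 -0.9] gap -0.0
shares [ 0.092  0.006 -0.004] [0.     0.     0.0001]
bar 1 272 bed -0.0193
bar -1 115 bed -0.0208
```

Emit:
{"fn": "apply_moves", "kwargs": {"plan": [{"x":0.06,"y":0,"z":0,"rx":0,"ry":0,"rz":0},{"x":0.11,"y":0,"z":0,"rx":0,"ry":0,"rz":0},{"x":0.09,"y":0,"z":-0.1,"rx":0,"ry":0,"rz":0},{"x":0.05,"y":0,"z":-0.3,"rx":0,"ry":0,"rz":0},{"x":-0.1,"y":0,"z":-0.42,"rx":0,"ry":0,"rz":0}]}}

```text
clock: 4.0
ee_pos: [0.5028, -0.0613, 0.2369]
ee_rot: [[0.068, 0.998, 0.003], [0.998, -0.068, 0.001], [0.001, 0.003, -1.0]]
ft_force: [1.0, 0.5, -0.6]
finger_gap: -0.0001
grasp_force: 0.0
```

```bash
python3 -c "
from h import *
st();rel(-.078,.12);bed()"
```

```text
t 4.0 q 0.0123 px 0.0002 h 0.1249 F [ 1.   0.5 -0.6] gap -0.0001
shares [-0.602 -0.003  0.032] [ 0.0005 -0.0002  0.0002]
bar 1 275 bed -0.0129
bar -1 56 bed -0.0145
```

Emit:
{"fn": "apply_moves", "kwargs": {"plan": [{"x":-0.25,"y":0,"z":0,"rx":0,"ry":0,"rz":0},{"x":-0.5,"y":0,"z":0,"rx":0,"ry":0,"rz":0},{"x":-0.6,"y":0,"z":0.0,"rx":0,"ry":0,"rz":0},{"x":-0.6,"y":0,"z":0.2,"rx":0,"ry":0,"rz":0},{"x":-0.6,"y":0,"z":0.43,"rx":0,"ry":0,"rz":0}]}}

```text
clock: 4.68
ee_pos: [0.4964, -0.1516, 0.1701]
ee_rot: [[0.07, 0.998, 0.003], [0.998, -0.07, -0.0], [0.0, 0.003, -1.0]]
ft_force: [-0.4, -0.0, -0.2]
finger_gap: 0.0005
grasp_force: 0.0
```

```bash
python3 -c "
from h import *
st();rel(.041,.06);bed()"
```

```text
t 4.675 q -0.0781 px 0.0001 h 0.0581 F [-0.4 -0.  -0.2] gap 0.0005
shares [ 0.794 -0.001 -0.012] [ 0.0004 -0.     -0.0001]
bar 1 274 bed -0.013
bar -1 103 bed -0.0151
```

Emit:
{"fn": "apply_moves", "kwargs": {"plan": [{"x":0.08,"y":0,"z":0,"rx":0,"ry":0,"rz":0},{"x":0.15,"y":0,"z":0,"rx":0,"ry":0,"rz":0},{"x":0.22,"y":0,"z":0,"rx":0,"ry":0,"rz":0},{"x":0.29,"y":0,"z":0,"rx":0,"ry":0,"rz":0},{"x":0.36,"y":0,"z":0,"rx":0,"ry":0,"rz":0}]}}

```text
clock: 5.35
ee_pos: [0.4999, -0.0971, 0.1707]
ee_rot: [[0.069, 0.998, 0.002], [0.998, -0.069, -0.0], [-0.0, 0.002, -1.0]]
ft_force: [0.6, -3.9, 2.3]
finger_gap: -0.0003
grasp_force: 1.7
```

```bash
python3 -c "
from h import *
st();rel(.041,.06);bed()"
```

```text
t 5.35 q -0.0236 px -0.0002 h 0.0587 F [ 0.6 -3.9  2.3] gap -0.0003
shares [ 0.43   0.001 -0.009] [0.0003 0.     0.0001]
bar 1 264 bed -0.001
bar -1 124 bed -0.0025
```

Emit:
{"fn": "apply_moves", "kwargs": {"plan": [{"x":0.08,"y":0,"z":0,"rx":0,"ry":0,"rz":0},{"x":0.16,"y":0,"z":0,"rx":0,"ry":0,"rz":0},{"x":0.24,"y":0,"z":0,"rx":0,"ry":0,"rz":0},{"x":0.32,"y":0,"z":0,"rx":0,"ry":0,"rz":0},{"x":0.4,"y":0,"z":0,"rx":0,"ry":0,"rz":0}]}}

```text
clock: 6.02
ee_pos: [0.5026, -0.0372, 0.1694]
ee_rot: [[0.069, 0.998, -0.002], [0.998, -0.069, -0.0], [-0.0, -0.002, -1.0]]
ft_force: [-1.0, -3.8, 0.2]
finger_gap: -0.0001
grasp_force: 1.7
```

Emit:
{"fn": "apply_moves", "kwargs": {"plan": [{"x":0.05,"y":0,"z":0,"rx":0,"ry":0,"rz":0},{"x":0.03,"y":0,"z":-0.1,"rx":0,"ry":0,"rz":0},{"x":0.0,"y":0,"z":-0.3,"rx":0,"ry":0,"rz":0},{"x":-0.15,"y":0,"z":-0.43,"rx":0,"ry":0,"rz":0},{"x":-0.4,"y":0,"z":-0.43,"rx":0,"ry":0,"rz":0}]}}

```text
clock: 6.65
ee_pos: [0.5009, -0.0977, 0.2372]
ee_rot: [[0.068, 0.998, 0.005], [0.998, -0.068, 0.0], [0.001, 0.005, -1.0]]
ft_force: [0.6, -0.7, -0.6]
finger_gap: -0.0001
grasp_force: 0.0
```

```bash
python3 -c "
from h import *
st();rel(-.078,.06);bed()"
```

```text
t 6.65 q -0.024 px 0.0008 h 0.1252 F [ 0.6 -0.7 -0.6] gap -0.0001
shares [-0.36  -0.008  0.434] [ 0.0008 -0.0001  0.0003]
bar 1 256 bed 0.0245
bar -1 47 bed 0.0236
```

Emit:
{"fn": "apply_moves", "kwargs": {"plan": [{"x":-0.25,"y":-0.005,"z":0,"rx":0,"ry":0,"rz":0},{"x":-0.36,"y":-0.005,"z":0,"rx":0,"ry":0,"rz":0},{"x":-0.36,"y":-0.005,"z":0.05,"rx":0,"ry":0,"rz":0},{"x":-0.36,"y":-0.005,"z":0.25,"rx":0,"ry":0,"rz":0},{"x":-0.36,"y":-0.005,"z":0.435,"rx":0,"ry":0,"rz":0}]}}

```text
clock: 7.32
ee_pos: [0.4947, -0.1505, 0.1681]
ee_rot: [[0.069, 0.998, 0.0], [0.998, -0.069, 0.001], [0.001, 0.0, -1.0]]
ft_force: [-1.2, 0.4, 0.3]
finger_gap: 0.0001
grasp_force: 0.0
```

Emit:
{"fn": "apply_moves", "kwargs": {"plan": [{"x":0.08,"y":0,"z":0,"rx":0,"ry":0,"rz":0},{"x":0.15,"y":0,"z":0,"rx":0,"ry":0,"rz":0},{"x":0.22,"y":0,"z":0,"rx":0,"ry":0,"rz":0},{"x":0.29,"y":0,"z":0,"rx":0,"ry":0,"rz":0},{"x":0.36,"y":0,"z":0,"rx":0,"ry":0,"rz":0}]}}

```text
clock: 7.95
ee_pos: [0.4992, -0.0971, 0.17]
ee_rot: [[0.069, 0.998, 0.002], [0.998, -0.069, -0.0], [-0.0, 0.002, -1.0]]
ft_force: [0.7, -3.7, 1.4]
finger_gap: 0.0001
grasp_force: 1.7
```

```bash
python3 -c "
from h import *
st();rel(.042,.06);bed()"
```

```text
t 7.95 q -0.0236 px -0.0009 h 0.058 F [ 0.7 -3.7  1.4] gap 0.0001
shares [ 0.437  0.006 -0.014] [0.0003 0.0001 0.0001]
bar 1 239 bed 0.0362
bar -1 138 bed 0.0353
```

Emit:
{"fn": "apply_moves", "kwargs": {"plan": [{"x":0.08,"y":0,"z":0,"rx":0,"ry":0,"rz":0},{"x":0.16,"y":0,"z":0,"rx":0,"ry":0,"rz":0},{"x":0.24,"y":0,"z":0,"rx":0,"ry":0,"rz":0},{"x":0.32,"y":0,"z":0,"rx":0,"ry":0,"rz":0},{"x":0.4,"y":0,"z":0,"rx":0,"ry":0,"rz":0}]}}

```text
clock: 8.62
ee_pos: [0.5018, -0.0372, 0.1686]
ee_rot: [[0.069, 0.998, -0.002], [0.998, -0.069, -0.0], [-0.0, -0.002, -1.0]]
ft_force: [-0.7, -3.8, 0.2]
finger_gap: -0.0
grasp_force: 1.7
```

Emit:
{"fn": "apply_moves", "kwargs": {"plan": [{"x":0.05,"y":0,"z":0,"rx":0,"ry":0,"rz":0},{"x":0.03,"y":0,"z":-0.1,"rx":0,"ry":0,"rz":0},{"x":0.0,"y":0,"z":-0.3,"rx":0,"ry":0,"rz":0},{"x":-0.15,"y":0,"z":-0.43,"rx":0,"ry":0,"rz":0},{"x":-0.4,"y":0,"z":-0.43,"rx":0,"ry":0,"rz":0}]}}

```text
clock: 9.25
ee_pos: [0.5001, -0.0976, 0.2364]
ee_rot: [[0.068, 0.998, 0.005], [0.998, -0.068, 0.0], [0.001, 0.005, -1.0]]
ft_force: [0.4, 0.4, -1.1]
finger_gap: 0.0002
grasp_force: 0.0
```

```bash
python3 -c "
from h import *
st();rel(-.078,.06);bed()"
```

```text
t 9.25 q -0.0241 px 0.0 h 0.1244 F [ 0.4  0.4 -1.1] gap 0.0002
shares [-0.36  -0.003  0.429] [ 0.0008 -0.0001  0.0003]
bar 1 252 bed 0.0619
bar -1 66 bed 0.061
```

Emit:
{"fn": "apply_moves", "kwargs": {"plan": [{"x":-0.25,"y":0,"z":0,"rx":0,"ry":0,"rz":0},{"x":-0.36,"y":0,"z":0,"rx":0,"ry":0,"rz":0},{"x":-0.36,"y":0,"z":0.05,"rx":0,"ry":0,"rz":0},{"x":-0.36,"y":0,"z":0.25,"rx":0,"ry":0,"rz":0},{"x":-0.36,"y":0,"z":0.43,"rx":0,"ry":0,"rz":0}]}}

```text
clock: 9.93
ee_pos: [0.4946, -0.1504, 0.1681]
ee_rot: [[0.069, 0.998, 0.0], [0.998, -0.069, 0.001], [0.001, 0.0, -1.0]]
ft_force: [0.1, -0.8, -0.2]
finger_gap: 0.0002
grasp_force: 0.0
```

Emit:
{"fn": "apply_moves", "kwargs": {"plan": [{"x":0.08,"y":0,"z":0,"rx":0,"ry":0,"rz":0},{"x":0.15,"y":0,"z":0,"rx":0,"ry":0,"rz":0},{"x":0.22,"y":0,"z":0,"rx":0,"ry":0,"rz":0},{"x":0.29,"y":0,"z":0,"rx":0,"ry":0,"rz":0},{"x":0.36,"y":0,"z":0,"rx":0,"ry":0,"rz":0}]}}

```text
clock: 10.55
ee_pos: [0.4992, -0.0971, 0.17]
ee_rot: [[0.069, 0.998, 0.002], [0.998, -0.069, -0.0], [-0.0, 0.002, -1.0]]
ft_force: [0.6, -2.9, 2.8]
finger_gap: -0.0001
grasp_force: 1.7
```

```bash
python3 -c "
from h import *
st();bed()"
```

```text
t 10.55 q -0.0236 px -0.0009 h 0.058 F [ 0.6 -2.9  2.8] gap -0.0001
bar 1 260 bed 0.0742
bar -1 136 bed 0.0728
```

Bed is at about 0.0735. I'll make a small further push, then back off to the right and lift out.

Emit:
{"fn": "apply_moves", "kwargs": {"plan": [{"x":0.04,"y":0,"z":0,"rx":0,"ry":0,"rz":0},{"x":0.09,"y":0,"z":0,"rx":0,"ry":0,"rz":0},{"x":0.0,"y":0,"z":0,"rx":0,"ry":0,"rz":0},{"x":-0.06,"y":0,"z":-0.1,"rx":0,"ry":0,"rz":0},{"x":-0.06,"y":0,"z":-0.45,"rx":0,"ry":0,"rz":0}]}}

```text
clock: 11.22
ee_pos: [0.4957, -0.1075, 0.2356]
ee_rot: [[0.071, 0.997, -0.006], [0.997, -0.071, 0.002], [0.001, -0.006, -1.0]]
ft_force: [1.3, 0.3, 0.5]
finger_gap: -0.0005
grasp_force: 0.0
```

Emit:
{"fn": "apply_moves", "kwargs": {"plan": [{"x":0,"y":0,"z":-0.3,"rx":0,"ry":0,"rz":0},{"x":0,"y":-0.2,"z":-0.6,"rx":0,"ry":0,"rz":0},{"x":0,"y":-0.5,"z":-0.6,"rx":0,"ry":0,"rz":0},{"x":0,"y":-0.5,"z":-0.6,"rx":0,"ry":0,"rz":0},{"x":0,"y":-0.5,"z":-0.6,"rx":0,"ry":0,"rz":0}]}}

```text
clock: 11.85
ee_pos: [0.4234, -0.1021, 0.3273]
ee_rot: [[0.07, 0.998, 0.001], [0.998, -0.07, -0.0], [-0.0, 0.001, -1.0]]
ft_force: [-0.3, 0.3, 0.2]
finger_gap: -0.0001
grasp_force: 0.0
```

```bash
python3 -c "
from h import *
st();c=bed();cv2.imwrite('pics/t2.png',cv2.resize(c['pixels'][70:290,230:480],None,fx=3,fy=2.7,interpolation=2))
print(np.abs(np.array(get_obs()['joint_velocities'])).max())"
```

```text
t 11.85 q -0.0338 px -0.0762 h 0.2153 F [-0.3  0.3  0.2] gap -0.0001
bar 1 283 bed 0.079
bar -1 267 bed 0.0775
0.017642104025320977
```

View pics/t2.png

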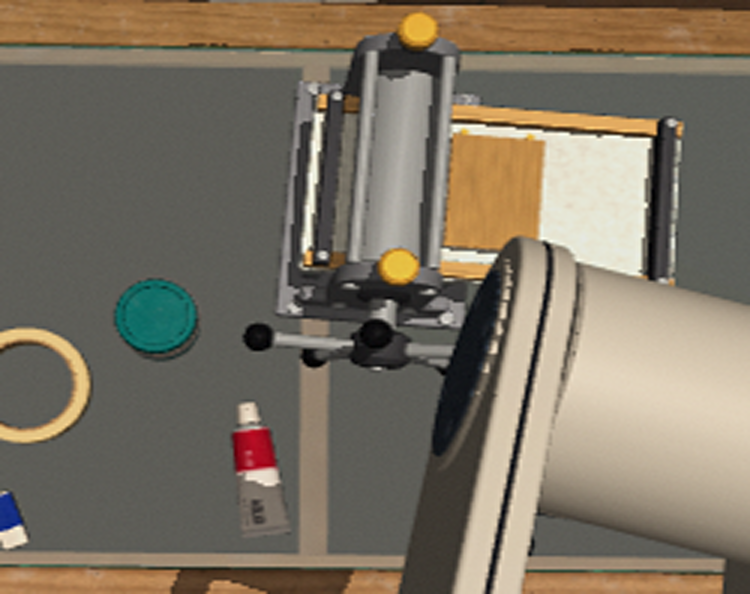

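The card (450–545, 130–250) lies wholly right of the roller. The bed is at about 0.078 m, the jar, tube and tape look where they were, and the arm is clear of everything.

```bash
python3 -c "
from workcell import *
print(finish_job())"
```

```text
the job is handed in; nothing more can be done
None
```

The job is handed in: three full bites plus one short one brought the bed to about +78 mm, with the card wholly right of the roller and the arm clear; the judge gave no verdict, and the arm hid the ink bottle and glue stick in the last picture, so I did not re-check those two.

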